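# Pour sample tubes into the grooved rack

### The arm

A 6-joint arm with a two-finger parallel gripper is mounted at the origin on a cart in front of the work surface, level with it; the furniture and walls round the work are solid. World frame = base frame: x ahead of the robot, y to its left, z up, the work surface at z = 0. Lengths are in m, angles in rad, forces in N, time in s.
With the tool pointing down it reaches from about 0.275 to 0.875 m from the base axis. Payload 12.5 kg.
Tool frame: the origin (TCP) lies on the centre line of the jaws, within the pads' length; the fingertips stand r.finger_overhang ahead of it and the grasp point (between the pads) lies 3 mm ahead of it (r.finger_overhang is the distance from the TCP to the fingertips, in m); z points along the fingers, y is the line along which they close (so a half turn about z gives the same grasp; the last joint's range is limited). The gripper opens to 85 mm and grips with 20 to 120 N. Pads are 22 mm wide; open, the fingers measure 114 mm over their backs; the gripper's body (76 mm by 85 mm) begins 54 mm behind the grasp point. The pads swing forward as they close: fully open they stand 13 mm farther back than shut.
Start: joints at [-1.342, 0.351, 1.652, -0, 1.139, -0.085], TCP at [0.17, -0.523, 0.253] pointing down, gripper open.
Joint ranges: [-2.75, 2.75], [-0.79, 2.1], [0.01, 2.65], [-1.57, 4.71], [0.07, 3.14], [-2.87, 2.87]. Speed limits (rad/s): [2.22, 2.22, 2.79, 3.14, 3.14, 3.14].

### API

Orientations are given as a unit quaternion [x, y, z, w].
In Python, from cell import r, optics gives the robot as it stands. The module is installed in compiled form; this text tells all that it offers. Calls block until the motion is done:
- r.move_to(position, orientation): joint-space move of the TCP to a pose.
- r.move_linear(position, rot=None, vel=0.15): straight line of the TCP; rot=None keeps the orientation; vel is the mean speed in m/s.
- r.set_joints(angles): joint-space move.
- r.set_gripper(opening, squeeze=None): opening from 0.0 (shut) to 1.0 (fully open); squeeze is the grip in N (None keeps the last); returns when the fingers have stopped.
- r.sleep(seconds).
- r.inverse_kinematics(position, orientation): joint angles nearest the present ones, or None.
- optics.get_image(name): name is "scene" or "top"; returns a dict with "pixels" (420x560x3 uint8, red, green, blue), "depth" (420x560 float32, m along the optical axis (not along the pixel's ray), 0 where there is no reading), "fx", "fy", "cx", "cy" (pixels), "camera_from_world" (4x4, takes a point from world to camera coordinates). Camera axes: x right, y down, z forward; pixel columns grow to the right and rows downward; lengths in m; the calibration is good to about 2 mm. A picture is of the moment at which its call begins.
A pose or a line that the arm cannot do raises r.PlanningError and nothing moves.
- r.hand_in(): hands the job in; it is judged then, once.
Readings, each from a call of its own:
- r.current_t(): time.
- r.current_q(): joint angles.
- r.current_qvel(): joint speeds.
- r.current_effort(): joint torques, N m.
- r.current_tool_pos(): TCP position.
- r.current_ee_rot(): TCP orientation.
- r.current_contact_force(): force on the tool from outside, world axes, zero at the start.
- r.current_torque(): the same for the moment, N m.
- r.current_opening(): opening from 0.0 (shut) to 1.0 (fully open).
- r.current_finger_force(): force on a finger pad.
Only numpy, scipy, OpenCV 4.12 (cv2) and the standard library are available. Lean on these libraries where they do the work, as an engineer would, in place of code of your own. Each camera call takes 0.05 s, during which the arm holds its last target. There are 200 camera calls.

### The job

Two brass sample tubes lie in one of the two steel pans with a black grip. Lift that pan by its grip, pour the tubes onto the ramp of the grey grooved tray so that they roll down it and each settles along a groove of its own, then stand the empty pan back upright on the worktop and let go.

Things in the scene. Friction and masses are not known exactly. Their poses are not given: they have to be found in the camera images.
- pour_pan: Loaded steel pan (an equal one is empty), 88 wide (y), 0.22 kg. Origin: centre of underside. Lip, no wall, at x -46, z 18; floor falls 10 deg from it to back wall at x +38: tubes stay when level, roll out over lip if -x end is tipped 25-40 deg. Walls 34 high. Foot x -25 to +41; only a 3 mm floor plate juts to lip. Grip: 22x22 square block over origin, z 60-100, on crossbar along y (mm).
- grooved_rack: Fixed grey tray, 144x126, z up, origin on worktop. Level deck, top z 8; ribs along y, 1.8 high, at x 12, -6, -24, -42 part it into 5 grooves 18 wide between end stop (x -60) and ramp foot (x 28); seated tube's axis z 16. Ramp 30 deg, x 28 to 78 (z 8 to 37), open at +x: with lip some 15 over its upper end, parallel to it, tubes roll off toward -x. Cheeks 14 high on deck, 12 on ramp, 118 apart (mm).
- tube_1: Round brass tube with white plugs at both ends, 16 mm diameter, 76 mm long, 0.06 kg. Origin: its middle, on the axis; y: along the tube. Starts in the pan against the back wall, parallel to the pan's y axis.
- tube_2: Equal tube, beside the first on the lip's side. Origin: its middle, on the axis; y: along the tube. (Keep the arm clear of the tall blue instrument to the right, from about 0.53 m ahead of the robot and right of y = -0.17 m.)
Mind the look-alikes: they are no part of the job. Leave any pink look-alike of the tube_2 alone.

How it is judged:
On the way, in this order (a step that is already met when the one before it is completed fails the run):
1. the pan is lifted clear of the worktop with both tubes in it (height (world z) of pour_pan above 0.03 m and distance between each of tube_1, tube_2 and pour_pan below 0.055 m), for 0.2 s.
2. both tubes have come to rest in grooves while the pan they were poured from is still held up (z of tube_1 in the frame of grooved_rack between 0.013 and 0.0171 m and x of tube_1 in the frame of grooved_rack between -0.06 and 0.03 m and y of tube_1 in the frame of grooved_rack between -0.026 and 0.026 m and angle between the y axis of each of tube_1, tube_2 and the y axis of grooved_rack, either way round below 0.175 rad and linear speed of each of tube_1, tube_2 below 0.03 m/s and z of tube_2 in the frame of grooved_rack between 0.013 and 0.0171 m and x of tube_2 in the frame of grooved_rack between -0.06 and 0.03 m and y of tube_2 in the frame of grooved_rack between -0.026 and 0.026 m and height (world z) of pour_pan above 0.02 m), for 0.2 s.
At the end, for the whole second after the job is handed in: Each tube lies at rest on the deck in a groove of the tray (axis 13 to 17.1 mm above the worktop, along the groove within 10 degrees, middle between end stop and ramp foot and within 26 mm of the tray's centre line), and the pan stands released on the worktop, upright within 10 degrees (z of tube_1 in the frame of grooved_rack between 0.013 and 0.0171 m and x of tube_1 in the frame of grooved_rack between -0.06 and 0.03 m and y of tube_1 in the frame of grooved_rack between -0.026 and 0.026 m and angle between the y axis of each of tube_1, tube_2 and the y axis of grooved_rack, either way round below 0.175 rad and linear speed of each of tube_1, tube_2, pour_pan below 0.03 m/s and z of tube_2 in the frame of grooved_rack between 0.013 and 0.0171 m and x of tube_2 in the frame of grooved_rack between -0.06 and 0.03 m and y of tube_2 in the frame of grooved_rack between -0.026 and 0.026 m and height (world z) of pour_pan below 0.012 m and angle between pour_pan's own z axis and vertical below 0.175 rad); the robot touches nothing.
It also fails if it takes over 58 s, if anything falls off the work surface, if the arm or the gripper's body presses on something with over 40 N, if the wrist force passes 120 N, or if a joint passes its speed limit or range.

## Working session

There is one attempt and no reset: what is moved stays moved. The work goes in short steps, each a Python script; the robot and the scene stay as the last script left them, time stands still between calls to the robot, and variables do not carry over. Pictures are saved under pics/ and viewed, at most 10 in all, crops included, and the job is handed in when it is done.

```bash
mkdir -p pics
cat > h.py <<'E'
import numpy as np,cv2
from cell import r,optics
def pts(im):
    d=im["depth"];v,u=np.mgrid[:d.shape[0],:d.shape[1]]
    c=np.stack([(u-im["cx"])/im["fx"]*d,(v-im["cy"])/im["fy"]*d,d,np.ones_like(d)],-1)
    return (c@np.linalg.inv(im["camera_from_world"]).T)[...,:3]
E
python3 - <<'E'
from h import *
for n in("top","scene"):
    im=optics.get_image(n);cv2.imwrite(f"pics/{n}0.png",im["pixels"][...,::-1]);np.savez(f"{n}0.npz",**im)
    print(n,np.linalg.inv(im["camera_from_world"])[:3,3],im["fx"],(im["depth"]>0).mean())
print(r.current_t(),r.finger_overhang,r.current_ee_rot())
E
```

```text
top [0.39979947 0.03269461 0.90248494] 380.11192413603845 0.9960799319727891
scene [-0.16855914  0.57768423  1.08716481] 526.0601791197926 0.9957950680272109
0.1 0.022 [ 9.87713452e-01  1.56274943e-01 -4.34654026e-05 -5.25894644e-04]
```

View pics/top0.png

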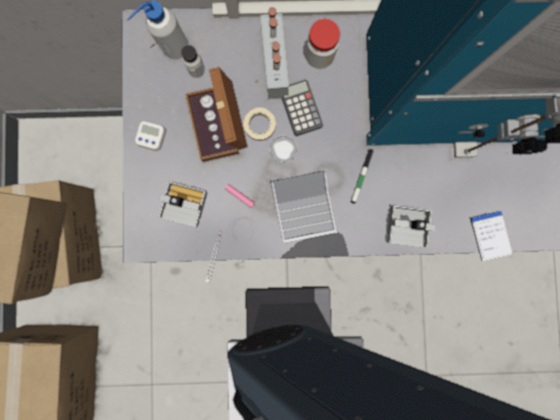

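View pics/scene0.png

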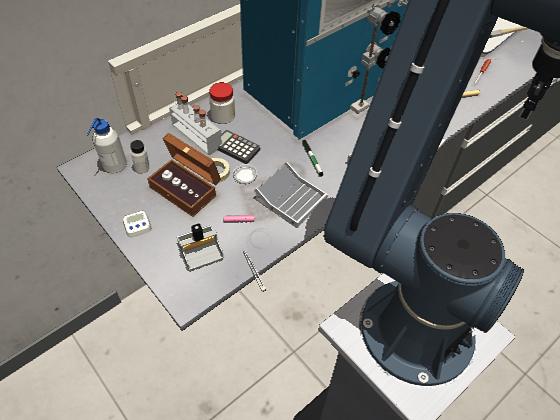

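The top view shows the loaded pan at (184,203), with brass at its upper side, and the empty look-alike pan at (409,226). The pink look-alike tube is at (239,195). The tray is at (303,206), with its ramp at the upper (+x) end. The job's pan is the one with brass in it, at (184,203). Next I measure it and check it in a crop.

Run:
```python
from h import *
L=lambda n:dict(np.load(n+"0.npz"))
T,S=L("top"),L("scene")
def rect(p,name):
    c,s,a=cv2.minAreaRect((p[:,:2]*1000).astype(np.float32));print(name,len(p),np.round(c,1),np.round(s,1),round(a,1),"z",np.round(np.percentile(p[:,2],[5,50,95]),4))
for nm,I in(("top",T),("scene",S)):
    P=pts(I);X,Y,Z=P[...,0],P[...,1],P[...,2];hsv=cv2.cvtColor(I["pixels"],cv2.COLOR_RGB2HSV)
    def sel(x0,x1,y0,y1,z0,z1):return (X>x0)&(X<x1)&(Y>y0)&(Y<y1)&(Z>z0)&(Z<z1)
    pan=sel(.34,.5,.18,.34,.0,.13)
    rect(P[pan&(Z>.092)],nm+" block");rect(P[pan&(Z>.027)&(Z<.04)],nm+" walls");rect(P[pan&(Z>.008)],nm+" pan>8")
    rect(P[pan&(Z>.042)&(Z<.065)],nm+" bar")
    br=pan&(hsv[...,0]>10)&(hsv[...,0]<30)&(hsv[...,1]>110);rect(P[br],nm+" brass")
    rk=sel(.3,.52,-.12,.075,.004,.06);n,lab,st,_=cv2.connectedComponentsWithStats(rk.astype(np.uint8));k=1+st[1:,4].argmax()
    rect(P[lab==k],nm+" rack");rect(P[(lab==k)&(Z>.03)],nm+" rackhi");
    d=(lab==k)&(Z<.0095);print("deck mean",P[d].mean(0))
    bl=sel(.3,.9,-.5,-.05,.1,.9);print("instr",X[bl].min(),Y[bl].max())
a=T["pixels"][165:245,145:345,::-1];b=S["pixels"][150:270,165:335,::-1]
cv2.imwrite("pics/crop.png",np.vstack([cv2.resize(a,(800,320),interpolation=cv2.INTER_CUBIC),cv2.resize(b[:, :],(396,280),interpolation=cv2.INTER_CUBIC)[:, :].repeat(1,1) if 0 else cv2.copyMakeBorder(cv2.resize(b,(396,280),interpolation=cv2.INTER_CUBIC),0,0,0,404,0)]))
```

```text
top block 110 [474.2 249.4] [21.6 21.5] 71.4 z [0.0965 0.1006 0.1027]
top walls 119 [472.  250.6] [89. 83.] 74.3 z [0.0278 0.0333 0.037 ]
top pan>8 1299 [419.3 242.6] [170.9 112.3] 7.1 z [0.0096 0.0204 0.1002]
top bar 172 [475.3 249.7] [88.3 15.9] 73.8 z [0.0547 0.0605 0.0631]
top brass 204 [488.1 243.7] [71.7 23.7] 89.5 z [0.0177 0.0227 0.0644]
top rack 3178 [457.7 -31. ] [148.1 132.9] 11.0 z [0.0067 0.0108 0.0308]
top rackhi 185 [510.  -20.2] [ 39.4 125.8] 10.1 z [0.0303 0.0333 0.0421]
deck mean [ 0.4373478  -0.03277462  0.00797079]
instr 0.39912256578975247 -0.050536818538877884
scene block 83 [473.7 252.3] [21.5 25.5] 69.7 z [0.094  0.0979 0.1004]
scene walls 62 [470.4 252.9] [88.1 83.4] 73.8 z [0.0284 0.032  0.0357]
scene pan>8 1018 [419.9 245.9] [167.9 112.7] 7.7 z [0.0085 0.0193 0.0973]
scene bar 175 [472.8 252.2] [88.  19.3] 74.7 z [0.0521 0.0579 0.0615]
scene brass 162 [476.9 249.1] [75.4 28.1] 72.0 z [0.0133 0.0199 0.0256]
scene rack 2089 [454.3 -26.9] [146.  131.7] 8.0 z [0.0047 0.0106 0.029 ]
scene rackhi 85 [511.3 -16.8] [ 30.  127.5] 7.8 z [0.0305 0.0327 0.0413]
deck mean [ 0.44211104 -0.0311762   0.00664511]
instr 0.5259459028792239 -0.050718007034795565
```

View pics/crop.png

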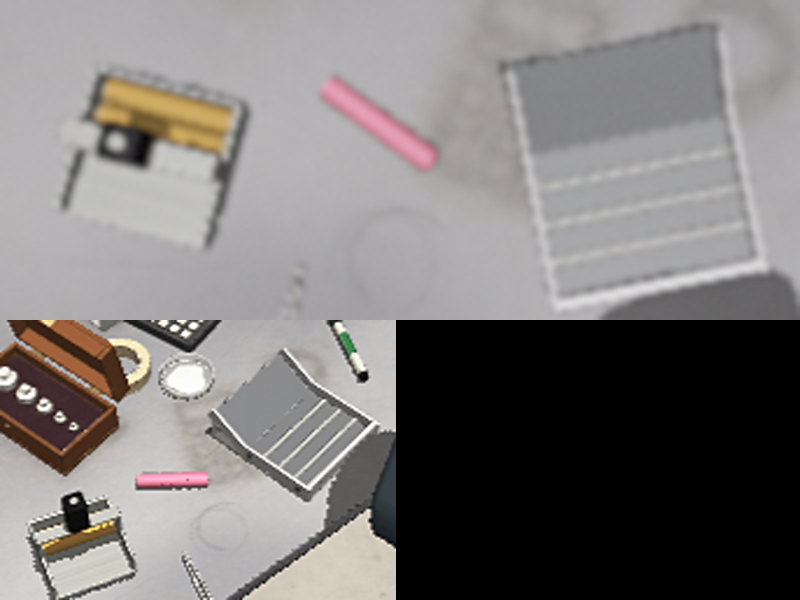

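The crop confirms it: brass tubes lie against the back (+x) wall of the left pan, crop (165,110), with the black grip at (125,145). The pink tube is loose at (380,120), and the tray's ramp is at the top right.

I estimate the pan origin at (0.474, 0.251) with yaw -16°, and the tray origin at (0.450, -0.030) with yaw about +10°. The measured sizes (88 wide, 22 mm block, 144x126 tray, heights) match the ones given.

```bash
cat >> h.py <<'E'
from scipy.spatial.transform import Rotation as Ro
SG=1
RK=np.array([.450,-.030]);RY=10.
def tool(o,yaw,tilt=0,gz=.084):
    "TCP pose for pan origin o, yaw deg, lip-down tilt deg"
    R=Ro.from_euler("ZY",[yaw,-tilt],degrees=True)
    q=R*Ro.from_matrix(np.array([[0,SG,0],[SG,0,0],[0,0,-1.]]))
    return np.array(o)+R.apply([0,0,gz]),q.as_quat()
def pour(tilt,lx=.072,lz=.052):
    "pan origin so that lip is at rack x lx, z lz"
    R=Ro.from_euler("ZY",[RY,-tilt],degrees=True)
    l=Ro.from_euler("z",RY,degrees=True).apply([lx,0,lz])+[*RK,0]
    return l-R.apply([-.046,0,.018])
E
python3 - <<'E'
import h
from h import *
for s in(1,-1):
    h.SG=s
    for p in(tool([.474,.251,0],-16),tool([.474,.251,.12],-16),*(tool(pour(t),RY,t) for t in(0,15,30,40))):
        j=r.inverse_kinematics(*p);print(s,np.round(p[0],3),None if j is None else np.round(j,2))
# rack yaw from ribs
T=dict(np.load("top0.npz"));P=pts(T);g=T["pixels"].min(2).astype(int)
m=np.zeros(g.shape,bool);m[195:238,276:334]=1
q=P[m&(g>185)];print(len(q))
E
```

```text
1 [0.474 0.251 0.084] [ 0.4   0.56  1.81 -0.    0.77  0.68]
1 [0.474 0.251 0.204] [ 0.4   0.38  1.74 -0.    1.02  0.68]
1 [ 0.566 -0.01   0.118] [-0.1   0.55  1.72 -0.    0.87 -0.27]
1 [ 0.548 -0.013  0.128] [-0.14  0.43  1.93  0.16  0.54 -0.45]
1 [ 0.528 -0.016  0.132] [-0.21  0.36  2.12  0.86  0.25 -1.18]
1 [ 0.514 -0.019  0.132] [-0.26  0.36  2.25  1.96  0.29 -2.31]
-1 [0.474 0.251 0.084] [ 0.4   0.56  1.81 -0.    0.77 -2.46]
-1 [0.474 0.251 0.204] [ 0.4   0.38  1.74 -0.    1.02 -2.46]
-1 [ 0.566 -0.01   0.118] None
-1 [ 0.548 -0.013  0.128] [-0.14  0.43  1.93  0.16  0.54  2.7 ]
-1 [ 0.528 -0.016  0.132] [-0.21  0.36  2.12  0.86  0.25  1.96]
-1 [ 0.514 -0.019  0.132] [-0.26  0.36  2.25  1.96  0.29  0.83]
163
```

Run:
```python
from h import *
r.move_to([.38,0,.28],tool([0,0,0],0)[1])
p,q=tool([.474,.251,.07],-16);r.move_to(p,q)
r.move_linear(tool([.474,.251,0],-16)[0],vel=.1)
r.set_gripper(0,60);print(r.current_opening(),r.current_finger_force(),r.current_t())
print(r.current_tool_pos(),r.current_contact_force())
r.move_linear(tool([.474,.251,.10],-16)[0],vel=.08)
print(r.current_opening(),r.current_finger_force(),r.current_t(),r.current_contact_force())
im=optics.get_image("top");np.savez("top1.npz",**im)
s=optics.get_image("scene")
cv2.imwrite("pics/g.png",np.hstack([im["pixels"][140:260,120:360],s["pixels"][120:260,150:360][:120]])[...,::-1].repeat(1,0))
```

```text
0.24934119131625382 61.67429566383362 4.7167
[0.47413972 0.25102462 0.08415659] [ 0.11743129 -0.53450089  1.10394602]
0.24736435787186914 61.007752418518066 6.1167 [-0.11061392  0.52842855 -4.48784152]
```

View pics/g.png

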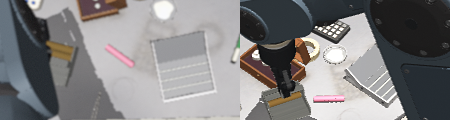

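Both views show the tubes in the lifted pan at (60,50) and the tray with nothing in front of it at (183,68). Now I refine the tray and check obstacle heights.

Run:
```python
from h import *
T=dict(np.load("top1.npz"));P=pts(T);X,Y,Z=np.moveaxis(P,-1,0)
for n,b in(("dish",(.5,.62,-.02,.06)),("box",(.52,.7,.1,.27)),("front",(.54,.68,-.12,.1))):
    k=(X>b[0])&(X<b[1])&(Y>b[2])&(Y<b[3])&(Z>.012);print(n,k.sum(),Z[k].max(),X[k].min(),Y[k].min(),Y[k].max())
g=T["pixels"].min(2).astype(int);rk=(X>.36)&(X<.56)&(Y>-.13)&(Y<.06)&(Z>.004)&(Z<.06)
n,lab,st,_=cv2.connectedComponentsWithStats(rk.astype(np.uint8));k=lab==1+st[1:,4].argmax()
print(cv2.minAreaRect((P[k][:,:2]*1000).astype(np.float32)))
for a in range(6,16):
    R=Ro.from_euler("z",-a,degrees=True);q=R.apply(P[k]-[*RK,0]);w=g[k]
    d=(q[:,0]>-.052)&(q[:,0]<.02)&(abs(q[:,1])<.045)
    h=np.bincount(((q[d,0]+.06)/.0015).astype(int),w[d])/np.maximum(1,np.bincount(((q[d,0]+.06)/.0015).astype(int)))
    pk=[ (i*1.5-60+.75) for i in range(1,len(h)-1) if h[i]>h[i-1] and h[i]>=h[i+1] and h[i]>np.median(h)+6]
    print(a,round(h[h>0].std(),2),pk,np.round(np.percentile(q[:,:2],[1,99],0).ravel()*1000,1))
```

```text
dish 342 0.047620402329008216 0.5000522832510768 -0.019581148203347797 0.04587474837975271
box 3159 0.46661590068829084 0.5200647145496433 0.10000904379442228 0.23590803389852277
front 852 0.06641341654809196 0.5405007363403405 -0.07951221206009242 0.09916474641717035
((458.966064453125, -29.910888671875), (147.2042694091797, 130.72509765625), 9.735374450683594)
6 4.08 [-35.25, -12.75, 9.75] [-62.4 -62.4  79.5  63.3]
7 4.47 [-35.25, -12.75, 9.75] [-62.1 -61.9  79.2  62.7]
8 4.86 [-35.25, -12.75, 9.75] [-61.8 -61.7  79.1  62.2]
9 5.12 [-35.25, -12.75, 8.25] [-61.8 -61.6  79.1  61.8]
10 5.17 [-35.25, -12.75, 8.25] [-61.8 -61.9  78.9  61.7]
11 4.92 [-35.25, -12.75, 8.25] [-61.7 -62.1  78.9  61.5]
12 4.66 [-35.25, -12.75, 9.75] [-61.8 -62.5  79.   61.8]
13 4.29 [-35.25, -12.75, 8.25] [-62.1 -63.2  79.2  62. ]
14 3.8 [-35.25, -14.25, 8.25] [-62.5 -64.2  79.4  62.4]
15 3.5 [-35.25, -12.75, 8.25] [-62.8 -65.2  79.8  62.9]
```

```bash
sed -i 's/^RK=.*/RK=np.array([.4525,-.0295]);RY=10./' h.py
python3 - <<'E'
from h import *
T=dict(np.load("top1.npz"));P=pts(T);X,Y,Z=np.moveaxis(P,-1,0)
for x in np.arange(.53,.66,.02):
    print(round(x,2),[int(1000*Z[(X>x)&(X<x+.02)&(Y>y)&(Y<y+.03)].max()) for y in np.arange(-.12,.12,.03)])
r.move_linear([.43,.18,.19],vel=.12)
p,q=tool(pour(0)+[-.03,0,.08],RY);p[2]=.22
print(p,r.current_tool_pos(),r.current_t())
r.move_to([.44,.02,.22],q)
print(r.current_finger_force(),r.current_contact_force(),r.current_t())
E
```

```text
0.53 [4, 48, 38, 36, 4, 4, 3, 4]
0.55 [4, 5, 4, 5, 16, 5, 5, 5]
0.57 [4, 5, 3, 16, 12, 13, 5, 6]
0.59 [4, 4, 5, 13, 10, 14, 4, 135]
0.61 [4, 4, 4, 13, 14, 23, 21, 134]
0.63 [4, 15, 20, 20, 15, 22, 23, 122]
0.65 [4, 18, 20, 20, 3, 23, 4, 104]
[ 0.53870731 -0.00900952  0.22      ] [0.43044891 0.18033166 0.19015457] 7.0667
61.04230999946594 [ 0.0850719   0.33595358 -4.25281477] 7.8583
```

```bash
cat >> h.py <<'E'
def tubes(n="scene",show=None):
    "brass pixels on the tray, rack frame mm: min/max rect"
    im=optics.get_image(n);P=pts(im);hsv=cv2.cvtColor(im["pixels"],cv2.COLOR_RGB2HSV)
    q=Ro.from_euler("z",-RY,degrees=True).apply(P.reshape(-1,3)-[*RK,0]).reshape(P.shape)
    m=(hsv[...,0]>10)&(hsv[...,0]<30)&(hsv[...,1]>110)&(q[...,0]>-.07)&(q[...,0]<.09)&(abs(q[...,1])<.06)
    if show:cv2.imwrite(show,im["pixels"][...,::-1])
    c,l,s,ce=cv2.connectedComponentsWithStats(m.astype(np.uint8))
    return [(int(s[i,4]),*np.round(q[l==i].mean(0)*1000,1)) for i in range(1,c) if s[i,4]>15]
E
python3 - <<'E'
from h import *
p,q=tool(pour(6)+[0,0,.05],RY,6);r.move_to(p,q)
r.move_linear(tool(pour(6),RY,6)[0],vel=.1)
for t in range(8,25,2):
    r.move_to(*tool(pour(t),RY,t));r.sleep(.15);print(t,round(r.current_t(),2),tubes())
print(tubes("top"),tubes("scene","pics/p1.png"),r.current_finger_force())
E
```

```text
8 9.51 [(92, np.float64(85.8), np.float64(-0.5), np.float64(59.3))]
10 9.96 [(116, np.float64(2.9), np.float64(7.5), np.float64(22.4))]
12 10.41 [(76, np.float64(-27.2), np.float64(17.8), np.float64(19.5))]
14 10.86 [(79, np.float64(-29.0), np.float64(16.9), np.float64(19.8))]
16 11.31 [(138, np.float64(63.2), np.float64(0.6), np.float64(55.8)), (87, np.float64(-28.8), np.float64(14.5), np.float64(19.3))]
18 11.76 [(135, np.float64(-5.4), np.float64(2.5), np.float64(19.8)), (94, np.float64(-31.3), np.float64(13.2), np.float64(19.1))]
20 12.21 [(142, np.float64(-6.7), np.float64(2.0), np.float64(19.3)), (100, np.float64(-31.5), np.float64(12.0), np.float64(19.4))]
22 12.66 [(144, np.float64(-6.7), np.float64(1.2), np.float64(18.9)), (107, np.float64(-31.5), np.float64(10.3), np.float64(19.2))]
24 13.11 [(146, np.float64(-6.6), np.float64(1.5), np.float64(19.2)), (112, np.float64(-31.6), np.float64(8.7), np.float64(19.1))]
[] [(147, np.float64(-6.9), np.float64(1.3), np.float64(19.3)), (114, np.float64(-31.5), np.float64(8.8), np.float64(18.9))] 61.29988074302673
```

View pics/p1.png

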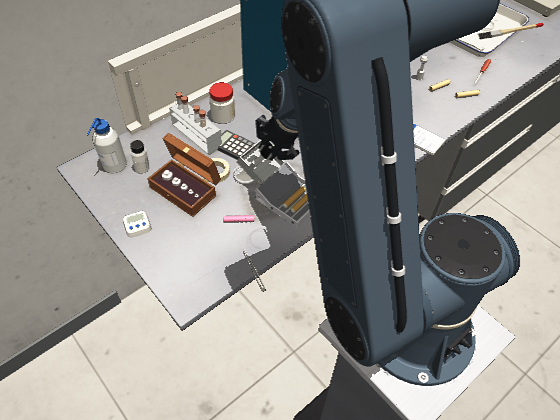

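The picture shows both brass tubes lying on the tray deck along the grooves, around (295,198). I raise the pan, keep holding it and check.

Run:
```python
from h import *
r.move_linear(tool(pour(24)+[.01,0,.10],RY,24)[0],vel=.1)
p,q=tool([.44,.16,.13],-5);r.move_to(p,q)
r.sleep(.3);print(tubes("top","pics/t2.png"),tubes("scene","pics/s2.png"),r.current_t(),r.current_finger_force())
t,s=cv2.imread("pics/t2.png"),cv2.imread("pics/s2.png")
cv2.imwrite("pics/c2.png",np.hstack([cv2.resize(t[160:250,260:350],(400,400)),cv2.resize(s[140:230,240:330],(400,400))]))
im=optics.get_image("top");np.savez("top2.npz",**im)
```

```text
[(145, np.float64(-4.0), np.float64(-0.1), np.float64(23.8)), (141, np.float64(-27.8), np.float64(-0.1), np.float64(23.8))] [(143, np.float64(-6.9), np.float64(0.9), np.float64(18.9)), (148, np.float64(-31.7), np.float64(-0.7), np.float64(18.7))] 15.6583 61.20490908622742
```

View pics/c2.png

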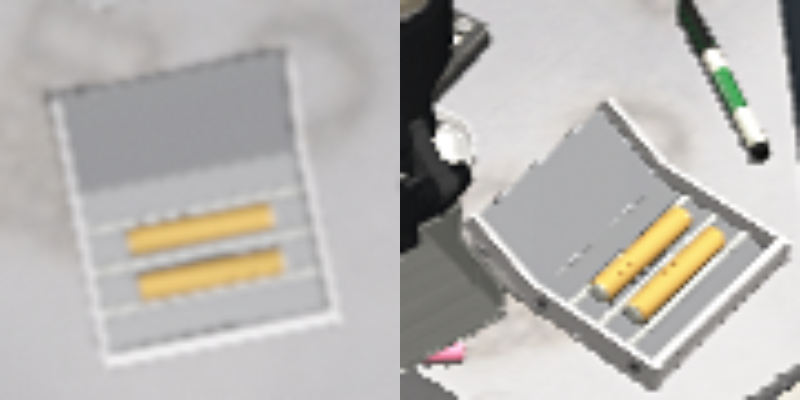

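Both tubes are seated in separate grooves (tops at 23.8 mm, so the axes are at about 16 mm), with one rib visible between them at (90,245). I put the pan back at its original spot.

Run:
```python
from h import *
o=[.474,.251]
p,q=tool([*o,.08],-16);r.move_to(p,q)
r.move_linear(tool([*o,.01],-16)[0],vel=.08)
for z in np.arange(.008,-.003,-.001):
    r.move_linear(tool([*o,z],-16)[0],vel=.03);f=r.current_contact_force()[2]
    if f>0:break
print(z,f)
r.set_gripper(1.0);r.sleep(.3)
p=r.current_tool_pos();r.move_linear([p[0],p[1],p[2]+.12],vel=.1)
r.move_to([.36,.30,.28],q);r.sleep(.5)
print(r.current_t(),r.current_contact_force(),tubes("top","pics/e.png"))
T=optics.get_image("scene");P=pts(T);X,Y,Z=np.moveaxis(P,-1,0);b=(X>.4)&(X<.55)&(Y>.18)&(Y<.32)
for a,c in((.092,.11),(.027,.04)):
    m=P[b&(Z>a)&(Z<c)];print(len(m),cv2.minAreaRect((m[:,:2]*1000).astype(np.float32)),m[:,2].mean())
cv2.imwrite("pics/e2.png",cv2.resize(T["pixels"][130:280,130:350,::-1],(660,450)))
```

```text
0.0 0.01633762574086678
22.925 [-0.11738294 -1.2747444  -0.48371578] [(151, np.float64(-4.0), np.float64(0.3), np.float64(23.8)), (156, np.float64(-28.2), np.float64(-0.3), np.float64(23.6))]
58 ((473.84503173828125, 254.86279296875), (15.817830085754395, 25.984169006347656), 73.86705780029297) 0.09729465864705661
91 ((471.3851623535156, 252.3477783203125), (88.59239959716797, 85.85868835449219), 73.50712585449219) 0.03170224258592131
```

View pics/e2.png

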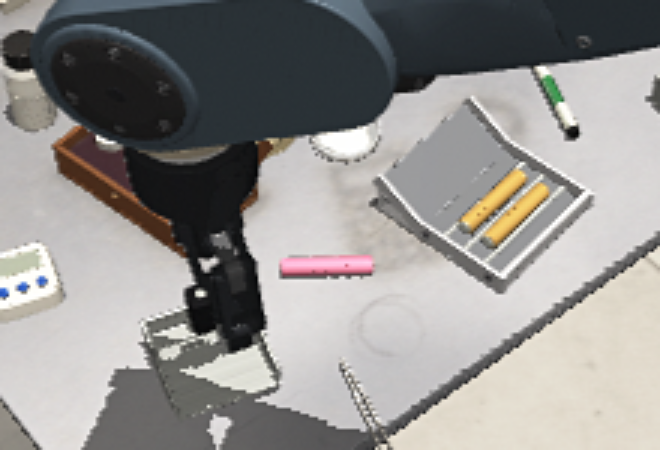

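The pan stands upright and empty at (210,360), with its grip back at the starting height and place. Both tubes are seated at (505,208), and the gripper is clear above the pan.

```bash
python3 -c "
from cell import r
print(r.hand_in())"
```

```text
the job is handed in; nothing more can be done
None
```

The job is handed in: both tubes are seated in separate grooves of the tray, and the empty pan stands released and upright where it started, at about 23 s on the robot's clock; the verdict itself was not shown.

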